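# Tip two parts crates and send the stamped one to dispatch

### The job

One of the two empty grey parts crates has a red stamp underneath. Using only pushes of the fingers, without picking anything up, tip first the left crate and then the right one over away from you, so that each is left lying on its far side with its underside facing you. Then push the stamped crate, as it lies, straight on to the striped dispatch line until it lies across the line, about half of it on each side; leave the plain crate where it fell and do not disturb the other things on the bench.

Things in the scene. Friction and masses are not known exactly. Their poses are not given: they have to be found in the camera images.
- crate_stamped: Empty open-topped grey parts crate, 60 mm deep (own x, starts pointing away from the robot within 0.25 rad) x 90 wide (own y) x 80 high (own z, up), walls 3, rim 2 mm proud, 130 to 190 g. Origin: centre of the underside, whose floor is recessed 3 mm. This one has a red stamp, a dot in a ring 46 mm across, on its underside; it may stand left or right.
- crate_stamped_mid (a point): Middle of the stamped crate, 40 mm from the origin along its own z. Pushed away from the robot at 70 mm up or higher, the crate tips about its far bottom edge, balances at about 45 degrees, then falls onto its far wall, sliding some 5 mm (up to 30 if shoved fast).
- crate_stamped_rim (a point): Middle of the stamped crate's open top, 80 mm from the origin along its own z. Lying on its far wall the crate is 60 mm high and 80 long away from the robot; its upright underside faces the robot and can be pushed.
- crate_plain: Empty open-topped grey parts crate, 60 mm deep (own x, starts pointing away from the robot within 0.25 rad) x 90 wide (own y) x 80 high (own z, up), walls 3, rim 2 mm proud, 130 to 190 g. Origin: centre of the underside, whose floor is recessed 3 mm. This one has a plain underside; otherwise the two look the same.
- crate_plain_mid (a point): Middle of the plain crate, 40 mm from the origin along its own z. It tips as the other does.
- crate_plain_rim (a point): Middle of the plain crate's open top, 80 mm from the origin along its own z.
- dispatch_line: Dispatch line: yellow and black striped tape stuck flat on the bench beyond the crates, 18 mm wide (its own x, away from the robot) x 420 long (its own y, to the left), no height to speak of. Origin: middle of the tape.
- by_solder_reel: Bystander, loose: solder reel, upright, 55x61x61 mm. Origin: middle of its underside. To be left alone.
- by_marker: Bystander, loose: white and black marker pen, 17x90x15 mm. Origin: middle of its underside. To be left alone.
- by_side_cutters: Bystander, loose: red-handled side cutters, 40x114x9 mm. Origin: middle of its underside. To be left alone.
- by_screwdriver: Bystander, loose: blue-handled screwdriver, 13x119x11 mm. Origin: middle of its underside. To be left alone.
- by_tip_tinner: Bystander, loose: small round tin, 39 dia x 17 mm. Origin: middle of its underside. To be left alone.
- by_tweezers: Bystander, loose: tweezers, 15x122x8 mm. Origin: middle of its underside. To be left alone.
Not all that is in view belongs to the job. Leave any yellow look-alike of the crate_stamped alone.

How it is judged:
On the way, in this order (a step that is already met when the one before it is completed fails the run):
1. the left crate lies still on its far side (((world y of crate_stamped_mid above 0.185 m and angle between crate_stamped's own z axis and vertical between 1.4 and 1.74 rad and world x of crate_stamped_rim above 0.535 m and linear speed of crate_stamped below 0.03 m/s) or (world y of crate_plain_mid above 0.185 m and angle between crate_plain's own z axis and vertical between 1.4 and 1.74 rad and world x of crate_plain_rim above 0.535 m and linear speed of crate_plain below 0.03 m/s))), for 0.2 s.
2. the right crate lies still on its far side as well (((world y of crate_stamped_mid above 0.185 m and angle between crate_stamped's own z axis and vertical between 1.4 and 1.74 rad and world x of crate_stamped_rim above 0.535 m and linear speed of crate_stamped below 0.03 m/s) or (world y of crate_plain_mid above 0.185 m and angle between crate_plain's own z axis and vertical between 1.4 and 1.74 rad and world x of crate_plain_rim above 0.535 m and linear speed of crate_plain below 0.03 m/s)) and ((world y of crate_stamped_mid below 0.185 m and angle between crate_stamped's own z axis and vertical between 1.4 and 1.74 rad and world x of crate_stamped_rim above 0.535 m and linear speed of crate_stamped below 0.03 m/s) or (world y of crate_plain_mid below 0.185 m and angle between crate_plain's own z axis and vertical between 1.4 and 1.74 rad and world x of crate_plain_rim above 0.535 m and linear speed of crate_plain below 0.03 m/s))), for 0.2 s.
3. the stamped crate lies across the dispatch line (x of crate_stamped_mid in the frame of dispatch_line between -0.025 and 0.025 m and y of crate_stamped_mid in the frame of dispatch_line between -0.2 and 0.2 m and angle between crate_stamped's own z axis and vertical between 1.4 and 1.74 rad), for 0.2 s.
At the end, for the whole second after the job is handed in: The stamped crate lies still on its side (within about 10 degrees) with its middle within 25 mm of the dispatch line's middle, along the taped length; the plain crate lies still on its far side short of the line, its middle within 150 mm of where it began (tipping alone moves it 70 to 100 mm) (all of step 3 and world x of each of crate_stamped_rim, crate_plain_rim above 0.535 m and linear speed of each of crate_stamped, crate_plain below 0.03 m/s and angle between crate_plain's own z axis and vertical between 1.4 and 1.74 rad and distance of crate_plain_mid from where it was at the start of the episode below 0.15 m and x of crate_plain_mid in the frame of dispatch_line below -0.03 m); the robot touches nothing.
It fails at once if a crate is lifted off the bench (its middle more than 68 mm up; tipping takes it to about 50 mm) (height (world z) of any of crate_stamped_mid, crate_plain_mid above 0.068 m).
It fails at once if a bystander is moved more than 20 mm (distance of any of by_solder_reel, by_marker, by_side_cutters, by_screwdriver, by_tip_tinner, by_tweezers from where it was at the start of the episode above 0.02 m).
It also fails if it takes over 64 s, if anything falls off the work surface, if the arm or the gripper's body presses on something with over 40 N, if the wrist force passes 120 N, or if a joint passes its speed limit or range.

### The arm

A 7-joint arm with a two-finger parallel gripper is mounted at the origin on a cart in front of the work surface, level with it; the furniture and walls round the work are solid. World frame = base frame: x ahead of the robot, y to its left, z up, the work surface at z = 0. Lengths are in m, angles in rad, forces in N, time in s.
With the tool pointing down it reaches from about 0.425 to 0.875 m from the base axis. Payload 4.7 kg.
Tool frame: the origin (TCP) lies midway between the tips of the shut fingers; the grasp point (between the pads) lies 19 mm behind it; x points along the fingers, z is the direction in which the jaws open and shut, and the axes are right-handed (so a half turn about x gives the same grasp; the last joint's range is limited). The gripper opens to 87 mm and grips with 3 to 60 N. Pads are 19 mm wide; open, the fingers measure 117 mm over their backs; the gripper's body (75 mm by 190 mm) begins 51 mm behind the grasp point.
Start: joints at [0.014, 0.321, -0.07, 1.45, 0.023, 1.371, -0.057], TCP at [0.65, -0, 0.193] pointing down, gripper open.
Joint ranges: [-2.86, 2.86], [-0.3, 2.09], [-1.38, 1.24], [0.06, 2.45], [-1.56, 4.7], [0.09, 2.05], [-2.69, 2.69]. Speed limits (rad/s): [2.57, 2.57, 3.14, 3.14, 3.14, 3.14, 3.14].

### API

Orientations are given as a rotation vector (axis times angle).
In Python, from bench import ctrl, vision, close_job gives the robot as it stands. The module is installed in compiled form; this text tells all that it offers.
- The arm moves only by the tool servo_tool, never from a script. Its argument "commands" is a list that holds one entry, the list of rows, each a list of 7 numbers: the turn, a rotation vector about the tool's x, y, z in degrees, then the shift along the tool's x, y, z in mm, then the finger opening in mm, from 0 to 87. In form: [[[wx, wy, wz, x, y, z, grip], ...]]. A call has 1 to 5 rows; each row is the pose to reach, as a shift and turn from the pose commanded when the call began, along the tool's axes at that moment; what a row does not reach only later rows make up. A row lasts 1/8 s, in which the tool goes at most 62.5 mm and 10.7 degrees, less where a joint would pass 70% of its speed; a pose out of reach is approached as far as the arm can. A call with a gripper value outside its range is refused whole. The fingers move at their own pace and stop on an object; "newtons" is the grip in N (left out, the last holds). Time passes only in rows, so rows that repeat a pose let the fingers close. It gives the time, the measured TCP pose, the force and the opening at its end, in the units of the state.
- ctrl.get_state(): the state, without advancing time (a new reading comes with each control period).
- vision.get_image(name): name is "scene" or "side" or "wrist"; returns the picture (384x512x3 uint8, red, green, blue); there is no depth.
- vision.camera_info(name): a dict with "fov_y" (degrees; the focal length in pixels is half the picture's height over the tangent of half this angle, whatever the lens; pixels are square), "cx", "cy" (the principal point, pixels), "pose" (4x4, takes a point from camera to world coordinates). Camera axes: x right, y down, z forward; pixel columns grow to the right and rows downward; lengths in m; the calibration is good to about 2 mm. A picture is of the moment at which its call begins: read the wrist's pose just before it. camera_info takes no time and is no camera call; for the wrist camera it gives the pose at the moment of the call.
- close_job(): hands the job in, once; it reports no verdict.
The state is a dict: "time": time; "joint_positions": joint angles; "qd": joint speeds; "joint_torque": joint torques, N m; "position": TCP position; "tool_rot": TCP orientation; "ft_force": force on the tool from outside, world axes, zero at the start; "torque": the same for the moment, N m; "grip_width": opening from 0.0 (shut) to 1.0 (fully open).
Only numpy, scipy, OpenCV 4.12 (cv2) and the standard library are available. Lean on these libraries where they do the work, as an engineer would, in place of code of your own. Each camera call takes 0.05 s, during which the arm holds its last target. There are 200 camera calls.

## Working session

There is one attempt and no reset: what is moved stays moved. The work goes in short steps, Python scripts to look and compute and a tool call to move; the robot and the scene stay as the last step left them, time stands still between calls to the robot, and variables do not carry over. Pictures are saved under pics/ and viewed, about 8 in all and at most 12, crops included, and the job is handed in when it is done.

Besides the shell and the picture viewer there is one more tool, called after "Emit:" as name(argument=value, ...) on one line, values as JSON. servo_tool: Moves the arm, as the interface text tells. Its arguments: {"type":"object","properties":{"commands":{"type":"array"},"newtons":{"type":"number"}},"required":["commands"]}

```bash
mkdir -p pics; cat > h.py <<'E'
import numpy as np, cv2
from bench import ctrl, vision, close_job
def save(name,fn,crop=None,s=1.5):
    im=vision.get_image(name)[:,:,::-1]
    if crop: x0,y0,x1,y1=crop; im=im[y0:y1,x0:x1]
    cv2.imwrite('pics/'+fn,cv2.resize(im,None,fx=s,fy=s,interpolation=cv2.INTER_CUBIC))
def px(name,u,v,z):
    c=vision.camera_info(name); f=192/np.tan(np.radians(c['fov_y'])/2)
    T=np.array(c['pose']); d=T[:3,:3]@np.array([(u-c['cx'])/f,(v-c['cy'])/f,1]); o=T[:3,3]
    return o+d*(z-o[2])/d[2]
def proj(name,p):
    c=vision.camera_info(name); f=192/np.tan(np.radians(c['fov_y'])/2)
    T=np.array(c['pose']); q=T[:3,:3].T@(np.array(p)-T[:3,3]); return q[:2]/q[2]*f+[c['cx'],c['cy']]
E
python3 - <<'E'
from h import *
np.set_printoptions(precision=3,suppress=True)
save('scene','a.png');save('side','b.png')
for n in('scene','side','wrist'): print(n,vision.camera_info(n))
s=ctrl.get_state();print(s)
E
```

```text
scene {'fov_y': 43.75178545431344, 'cx': 248.60521620702923, 'cy': 184.73957500442808, 'pose': array([[-0.732, -0.371,  0.572, -0.24 ],
       [-0.681,  0.404, -0.61 ,  1.105],
       [-0.005, -0.836, -0.548,  0.816],
       [ 0.   ,  0.   ,  0.   ,  1.   ]])}
side {'fov_y': 57.02481225551676, 'cx': 254.27237489184265, 'cy': 190.93138874753885, 'pose': array([[-0.822, -0.321,  0.471,  0.12 ],
       [-0.57 ,  0.491, -0.659,  0.85 ],
       [-0.019, -0.81 , -0.587,  0.556],
       [ 0.   ,  0.   ,  0.   ,  1.   ]])}
wrist {'fov_y': 68.67326685224519, 'cx': 254.49976258717186, 'cy': 188.33816361641775, 'pose': array([[ 1.   ,  0.002, -0.002,  0.651],
       [ 0.001, -0.97 , -0.242,  0.065],
       [-0.002,  0.242, -0.97 ,  0.385],
       [ 0.   ,  0.   ,  0.   ,  1.   ]])}
{'time': 0.1, 'joint_positions': array([ 0.014,  0.322, -0.07 ,  1.452,  0.023,  1.371, -0.057]), 'qd': array([-0.001,  0.   , -0.001, -0.001, -0.002, -0.002, -0.   ]), 'joint_torque': array([  0.   , -49.257,  -0.406, -31.34 ,  -0.064,   0.04 ,   0.   ]), 'position': array([ 0.649, -0.   ,  0.192]), 'tool_rot': array([-0.   ,  1.573, -0.   ]), 'ft_force': array([-0.291,  0.476,  0.235]), 'torque': array([-0.01 ,  0.005, -0.048]), 'grip_width': 1.000531196878539}
```

View pics/a.png

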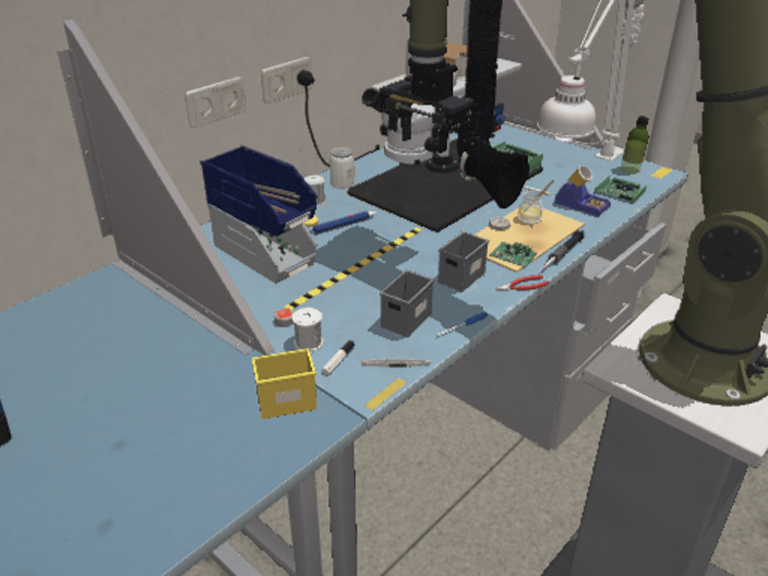

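View pics/b.png

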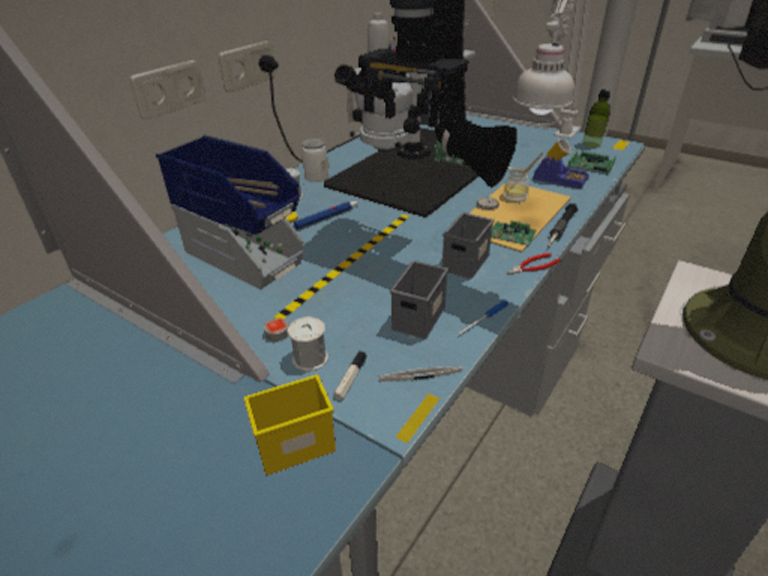

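The pictures show two grey crates: in the scene view, the left one is at about (407,303) and the right one at (463,260). The striped tape lies beyond them, from (285,308) to (420,230). The yellow look-alike and the bystanders are to the left and in front. I'll enlarge next.

```bash
python3 - <<'E'
from h import *
save('side','c.png',(170,125,370,275),4)
E
```

```text
(no output)
```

View pics/c.png

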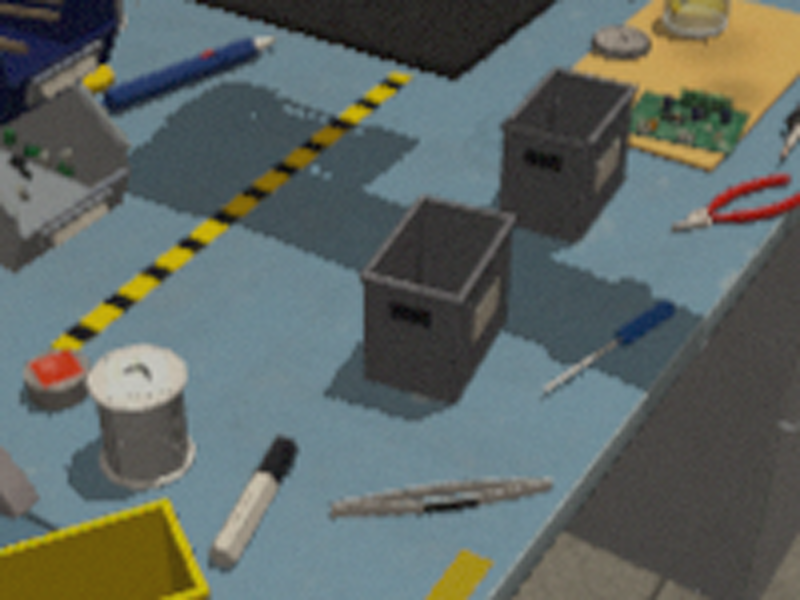

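```bash
python3 - <<'E'
from h import *
np.set_printoptions(precision=3,suppress=True)
P={'L top NL':(463,298,.08),'L top FL':(364,274,.08),'L top FR':(427,200,.08),'L top NR':(513,216,.08),
'L bot FL':(366,380,0),'L bot NL':(452,402,0),'L bot NR':(503,325,0),
'R top NL':(585,147,.08),'R top FL':(503,125,.08),'R top FR':(562,70,.08),'R top NR':(632,90,.08),'R bot FL':(503,222,0),'R bot NL':(572,242,0),'R bot NR':(625,172,0),
'tapeL':(68,347,0),'tapeR':(400,77,0),'tapemid':(235,212,0),'drv tip':(545,392,0),'drv end':(672,305,0.005),'cut tip':(675,228,0),'cut end':(790,180,0),'twz a':(332,510,0),'twz b':(550,485,0),'mark':(215,565,0),'mark b':(285,440,0),'reel':(100,475,0),'reel2':(190,465,0),'tin red':(55,400,0),'grey tin':(620,55,0),'mat corner':(455,78,0),'pcb':(640,125,0),'board':(715,168,0),'edge':(645,390,0)}
for k,(u,v,z) in P.items(): print(k,px('side',170+u/4,125+v/4,z))
E
```

```text
L top NL [0.425 0.303 0.08 ]
L top FL [0.484 0.314 0.08 ]
L top FR [0.494 0.23  0.08 ]
L top NR [0.442 0.217 0.08 ]
L bot FL [0.484 0.313 0.   ]
L bot NL [0.43  0.302 0.   ]
L bot NR [0.441 0.222 0.   ]
R top NL [0.441 0.122 0.08 ]
R top FL [0.499 0.126 0.08 ]
R top FR [0.502 0.037 0.08 ]
R top NR [0.448 0.037 0.08 ]
R bot FL [0.498 0.121 0.   ]
R bot NL [0.447 0.116 0.   ]
R bot NR [0.455 0.015 0.   ]
tapeL [0.656 0.39  0.   ]
tapeR [ 0.672 -0.018  0.   ]
tapemid [0.662 0.213 0.   ]
drv tip [0.389 0.264 0.   ]
drv end [0.359 0.151 0.005]
cut tip [0.395 0.063 0.   ]
cut end [ 0.351 -0.039  0.   ]
twz a [0.439 0.413 0.   ]
twz b [0.35  0.331 0.   ]
mark [0.467 0.479 0.   ]
mark b [0.493 0.383 0.   ]
reel [0.563 0.463 0.   ]
reel2 [0.526 0.429 0.   ]
tin red [0.628 0.431 0.   ]
grey tin [ 0.538 -0.149 -0.   ]
mat corner [ 0.633 -0.04   0.   ]
pcb [ 0.475 -0.052  0.   ]
board [ 0.403 -0.025  0.   ]
edge [0.341 0.23  0.   ]
```

Emit:
servo_tool(commands=[[[10,0,0,0,25,-35,40],[20,0,0,5,60,-70,40],[30,0,0,10,95,-105,40],[40,0,0,15,130,-140,40],[50,0,0,20,165,-170,40]]])

```text
time: 0.78
position: [0.4784, 0.166, 0.1726]
tool_rot: [0.686, 1.46, -0.686]
ft_force: [1.0, -0.2, -0.7]
grip_width: 0.526
```

```bash
cat >> h.py <<'E'
from scipy.spatial.transform import Rotation as R
def plan(p,yaw):
    "shift (mm) and turn (deg) in tool axes to reach p pointing down, with tool y heading along yaw"
    s=ctrl.get_state(); r=R.from_rotvec(s['tool_rot'])
    f=np.array([np.cos(yaw),np.sin(yaw),0]); x=np.array([0,0,-1.]); 
    t=R.from_matrix(np.column_stack([x,f,np.cross(x,f)]))
    print(round(s['time'],2),s['position'].round(4),'F',np.round(s['ft_force'],1),'turn',np.degrees((r.inv()*t).as_rotvec()).round(1),'shift',(1000*r.inv().apply(np.array(p)-s['position'])).round(1))
E
python3 -c "
from h import *
plan([.409,.259,.15],.15)"
```

```text
0.78 [0.4784 0.166  0.1726] F [ 1.  -0.2 -0.7] turn [31.1  0.   0. ] shift [  22.6    5.9 -115.9]
```

Emit:
servo_tool(commands=[[[10,0,0,8,2,-35,40],[20,0,0,16,4,-75,40],[31,0,0,22,6,-116,40],[31,0,0,22,6,-116,40]]])

```text
time: 1.27
position: [0.4073, 0.2604, 0.1503]
tool_rot: [1.088, 1.283, -1.09]
ft_force: [1.0, -0.3, 1.2]
grip_width: 0.454
```

```bash
python3 -c "
from h import *
plan([.409,.259,.072],.15)
save('side','d.png',(170,75,370,225),4)
for n in [(.484,.313,.08)]: print(proj('side',n))"
```

```text
1.27 [0.4073 0.2604 0.1503] F [ 1.  -0.3  1.2] turn [ 0.7 -0.   0.1] shift [78.3  1.6  1.6]
[261.24381608 193.12989475]
```

View pics/d.png

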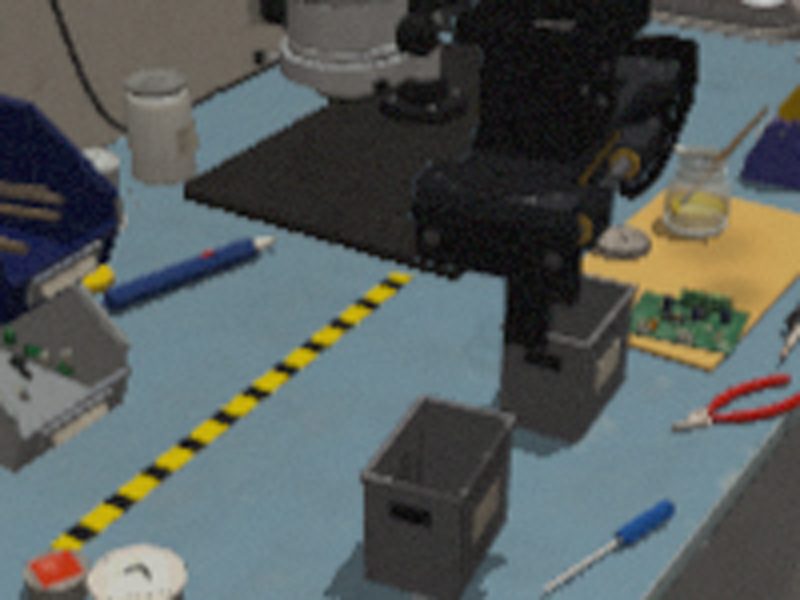

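The gripper hangs above and behind the left crate, with nothing in the way below, so I'll descend behind the near wall.

Emit:
servo_tool(commands=[[[0.5,0,0,26,0,1,40],[0.5,0,0,52,0,1,40],[0.5,0,0,78,0,1,40],[0.5,0,0,78,4,1,40],[0.5,0,0,78,10,1,40]]])

```text
time: 1.95
position: [0.4216, 0.258, 0.0739]
tool_rot: [1.101, 1.275, -1.098]
ft_force: [0.3, 1.6, 0.5]
grip_width: 0.459
```

Emit:
servo_tool(commands=[[[0,0,0,0,8,0,40],[0,0,0,0,16,0,40],[0,0,0,0,23,0,40],[0,0,0,0,29,0,40],[0,0,0,0,35,0,40]]])

```text
time: 2.58
position: [0.455, 0.2635, 0.0728]
tool_rot: [1.099, 1.276, -1.099]
ft_force: [0.3, 0.1, -1.1]
grip_width: 0.46
```

Emit:
servo_tool(commands=[[[0,0,0,0,5,0,40],[0,0,0,0,10,0,40],[0,0,0,0,15,0,40],[0,0,0,0,20,0,40],[0,0,0,0,20,0,40]]])

```text
time: 3.2
position: [0.4748, 0.2664, 0.0728]
tool_rot: [1.099, 1.276, -1.099]
ft_force: [-0.1, -0.5, -1.0]
grip_width: 0.461
```

```bash
python3 -c "
from h import *
plan([.409,.259,.072],.15)
save('side','e.png',(170,75,370,225),4)"
```

```text
3.2 [0.4748 0.2664 0.0728] F [-0.1 -0.5 -1. ] turn [-0.1  0.  -0. ] shift [  0.8 -66.2  -2.4]
```

View pics/e.png

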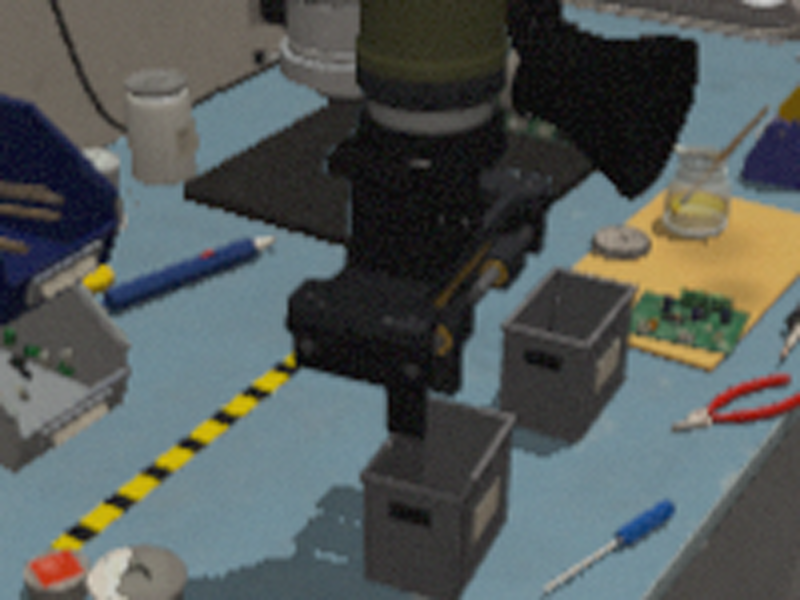

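```bash
python3 -c "
from h import *
for z in (.07,.08,.09,.1):
  for y in (.285,.295,.305): print(z,y,((proj('side',(.473,y,z))-[170,75])*4).round())
print(((proj('side',(.4748,.2664,.0728))-[170,75])*4).round())
"
```

```text
0.07 0.285 [408. 469.]
0.07 0.295 [398. 477.]
0.07 0.305 [389. 486.]
0.08 0.285 [408. 455.]
0.08 0.295 [398. 463.]
0.08 0.305 [389. 472.]
0.09 0.285 [408. 441.]
0.09 0.295 [398. 449.]
0.09 0.305 [389. 458.]
0.1 0.285 [408. 426.]
0.1 0.295 [399. 435.]
0.1 0.305 [389. 443.]
[422. 448.]
```

The fingertips rise when open, so they passed over the rim and the crate hasn't moved. I'll go back up, shut the fingers so that the TCP is exact, and come down again.

Emit:
servo_tool(commands=[[[0,0,0,-20,-5,0,40],[0,0,0,-30,-30,0,0],[0,0,0,-30,-69,-2,0],[0,0,0,-30,-69,-2,0],[0,0,0,-30,-69,-2,0]]])

```text
time: 3.88
position: [0.4065, 0.2582, 0.1032]
tool_rot: [1.1, 1.275, -1.098]
ft_force: [0.2, -0.1, 0.1]
grip_width: 0.093
```

Emit:
servo_tool(commands=[[[0,0,0,10,0,0,0],[0,0,0,32,0,0,0],[0,0,0,32,0,0,0],[0,0,0,32,5,0,0],[0,0,0,32,10,0,0]]])

```text
time: 4.5
position: [0.417, 0.2601, 0.0716]
tool_rot: [1.101, 1.275, -1.098]
ft_force: [0.0, 0.5, 0.1]
grip_width: 0.003
```

Emit:
servo_tool(commands=[[[0,0,0,0,6,0,0],[0,0,0,0,12,0,0],[0,0,0,0,18,0,0],[0,0,0,0,24,0,0],[0,0,0,0,30,0,0]]])

```text
time: 5.12
position: [0.4459, 0.2641, 0.0708]
tool_rot: [1.099, 1.276, -1.099]
ft_force: [0.1, -0.9, -0.1]
grip_width: 0.005
```

```bash
python3 -c "
from h import *
save('side','f.png',(220,145,320,220),5)"
```

```text
(no output)
```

View pics/f.png

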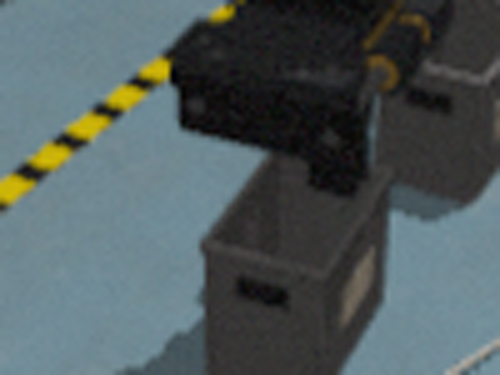

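```bash
python3 -c "
from h import *
for n,c in(('side',(220,145)),):
  for p in [(.446,.264,.071),(.446,.264,.09),(.436,.264,.071),(.436,.249,.071),(.456,.249,.071),(.436,.279,.071),(.456,.279,.071),(.433,.2625,.08)]: print(p,((proj(n,p)-c)*5).round())
plan([.4,.2,.07],.15)
save('scene','g.png',(235,165,335,240),6)"
```

```text
(0.446, 0.264, 0.071) [333. 231.]
(0.446, 0.264, 0.09) [334. 197.]
(0.436, 0.264, 0.071) [351. 238.]
(0.436, 0.249, 0.071) [367. 222.]
(0.456, 0.249, 0.071) [330. 208.]
(0.436, 0.279, 0.071) [335. 254.]
(0.456, 0.279, 0.071) [297. 240.]
(0.433, 0.2625, 0.08) [359. 222.]
5.17 [0.4467 0.2642 0.0709] F [1.4 0.3 0.3] turn [-0.1 -0.  -0. ] shift [  0.8 -55.7  56.6]
```

View pics/g.png

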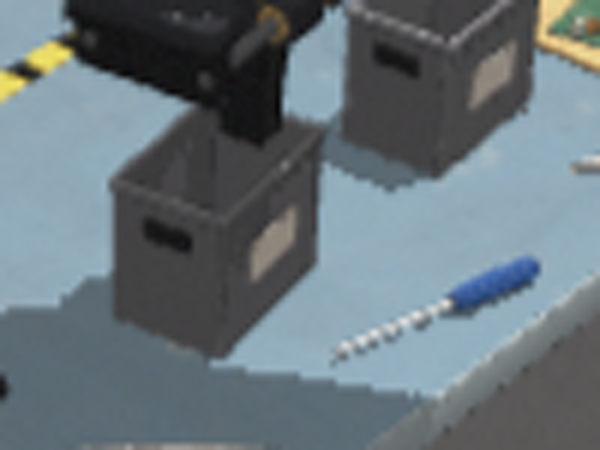

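```bash
python3 -c "
from h import *
def ray(n,u,v):
  a=px(n,u,v,0);b=px(n,u,v,.2);return a,(b-a)/np.linalg.norm(b-a)
def tri(*obs):
  A=0;B=0
  for n,u,v in obs:
    a,d=ray(n,u,v);M=np.eye(3)-np.outer(d,d);A=A+M;B=B+M@a
  p=np.linalg.solve(A,B);return p,[(proj(n,p)-[u,v]).round(1) for n,u,v in obs]
S=lambda u,v:('side',220+u/5,145+v/5)
C=lambda u,v:('scene',235+u/6,165+v/6)
print('tip low',tri(S(335,193),C(255,142)))
print('tip right',tri(S(355,190),C(278,142)))
print('tip left',tri(S(312,185),C(225,132)))
print('crate NL top',tri(S(325,270),C(225,215)))
print('crate FL top',tri(S(205,243),C(112,183)))
print('crate NR top',tri(S(393,170),C(325,125)))
print('TCP scene',(proj('scene',(.4467,.2642,.0709))-[235,165])*6)
"
```

```text
tip low (array([0.45676867, 0.2436842 , 0.0774287 ]), [array([ 0. , -0.3]), array([-0.1,  0.3])])
tip right (array([0.4524629 , 0.23196654, 0.07380416]), [array([ 0. , -0.3]), array([-0. ,  0.2])])
tip left (array([0.45734213, 0.26479594, 0.09349368]), [array([ 0. , -0.2]), array([-0. ,  0.1])])
crate NL top (array([0.43234045, 0.2936286 , 0.07356111]), [array([ 0.1, -0.4]), array([-0.1,  0.3])])
crate FL top (array([0.49015625, 0.30500961, 0.0710643 ]), [array([-0. ,  0.1]), array([ 0. , -0.1])])
crate NR top (array([0.44755443, 0.20315497, 0.07118403]), [array([ 0. , -0.4]), array([-0.1,  0.3])])
TCP scene [242.21694238 182.13513058]
```

The visible fingertip is about 18 mm higher than the TCP reading suggests and passed over the rim again. I'll back off, lower it behind the crate, and look at the tip in both views.

Emit:
servo_tool(commands=[[[0,0,0,-15,0,0,0],[0,0,0,-15,-20,0,0],[0,0,0,-15,-40,0,0],[0,0,0,0,-44,0,0],[0,0,0,18,-44,0,0]]])

```text
time: 5.85
position: [0.4025, 0.2578, 0.0529]
tool_rot: [1.1, 1.275, -1.097]
ft_force: [0.4, 0.6, 0.4]
grip_width: 0.009
```

```bash
python3 -c "
from h import *
p=ctrl.get_state()['position'];print(p, ctrl.get_state()['joint_positions'])
ims=[]
for n,c in(('side',(240,150)),('scene',(240,165))):
  im=vision.get_image(n)[:,:,::-1]; im=im[c[1]:c[1]+75,c[0]:c[0]+75]
  im=cv2.resize(im,None,fx=5,fy=5,interpolation=cv2.INTER_CUBIC)
  im=cv2.convertScaleAbs(im,alpha=2.2)
  f=np.array([.989,.15,0]);w=np.array([-.15,.989,0])
  pts=[]
  for a,b in((-1,-1),(-1,1),(1,1),(1,-1)):
    q=((proj(n,p+a*f*.0095+b*w*.015)-c)*5).astype(int); pts.append(q)
  cv2.polylines(im,[np.array(pts)],True,(0,0,255),1)
  ims.append(im)
cv2.imwrite('pics/i.png',np.hstack(ims))"
```

```text
[0.40254679 0.25784604 0.05290316] [-0.37183127  0.08931713 -0.26369604  2.02492909  0.02790942  1.02856113
 -2.070938  ]
```

View pics/i.png

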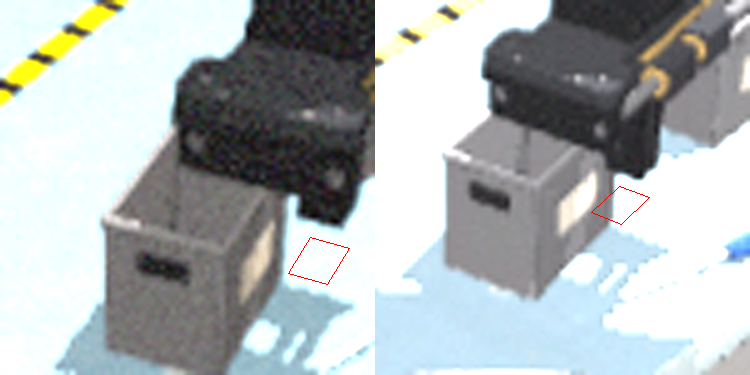

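```bash
python3 -c "
from h import *
p=ctrl.get_state()['position']
f=np.array([.989,.15,0]);w=np.array([-.15,.989,0])
print(vision.camera_info('wrist')['pose'].round(3))
im=cv2.resize(vision.get_image('wrist')[:,:,::-1],None,fx=1.5,fy=1.5).copy()
box=lambda c,a,b:[c+i*a*f+j*b*w for i,j in((-1,-1),(-1,1),(1,1),(1,-1))]
c=np.array([.461,.267,0])
for q,col in((box(p,.0095,.015),(0,0,255)),(box(c+[0,0,.08],.03,.045),(0,255,0)),(box(c,.03,.045),(255,0,0)),([(.389,.264,0),(.359,.151,0)],(255,255,0))):
  cv2.polylines(im,[np.array([proj('wrist',x)*1.5 for x in q]).astype(int)],True,col,1)
cv2.imwrite('pics/j.png',im)"
```

```text
[[ 0.149 -0.959 -0.242  0.467]
 [-0.989 -0.144 -0.038  0.266]
 [ 0.001  0.245 -0.969  0.244]
 [ 0.     0.     0.     1.   ]]
```

View pics/j.png

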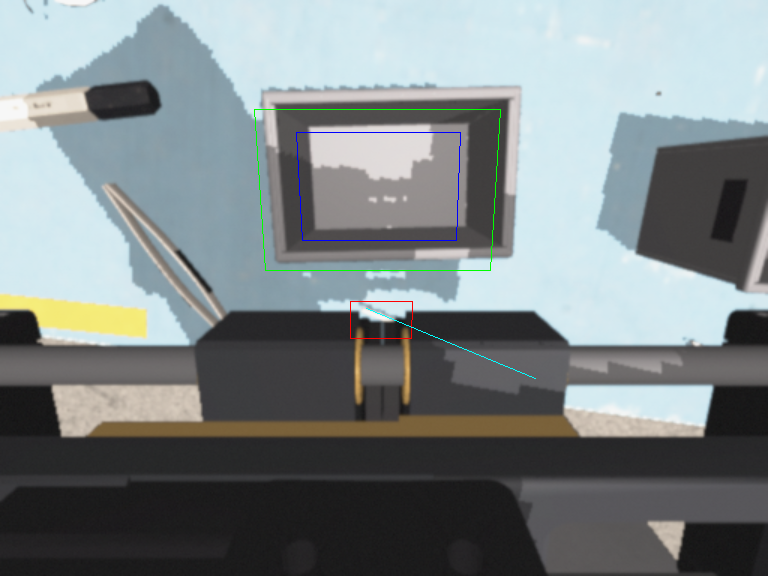

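The wrist view shows the rim corners at (263,90), (520,87), (513,258) and (277,262). That puts the crate about 6 mm farther away and 7 mm more to the right than the side view gave. The real tip sits somewhat above the nominal TCP, so I'll push at a nominal height of 0.056.

Emit:
servo_tool(commands=[[[0,0,0,-3,10,7,0],[0,0,0,-3,20,7,0],[0,0,0,-3,28,7,0],[0,0,0,-3,36,7,0],[0,0,0,-3,44,7,0]]])

```text
time: 6.62
position: [0.4471, 0.2573, 0.0558]
tool_rot: [1.099, 1.276, -1.099]
ft_force: [0.4, 0.4, -0.2]
grip_width: 0.003
```

```bash
python3 -c "
from h import *
p=ctrl.get_state();print(p['position'],p['ft_force'])
c=(220,140)
im=vision.get_image('side')[:,:,::-1][140:240,220:320]
a=cv2.resize(im,None,fx=4,fy=4,interpolation=cv2.INTER_CUBIC)
b=cv2.resize(vision.get_image('wrist')[:,:,::-1],(533,400))[:,:390]
cv2.imwrite('pics/k.png',np.hstack([cv2.convertScaleAbs(a,alpha=2),b]))"
```

```text
[0.44707412 0.25731802 0.05580892] [ 0.36175414  0.38080674 -0.24304354]
```

View pics/k.png

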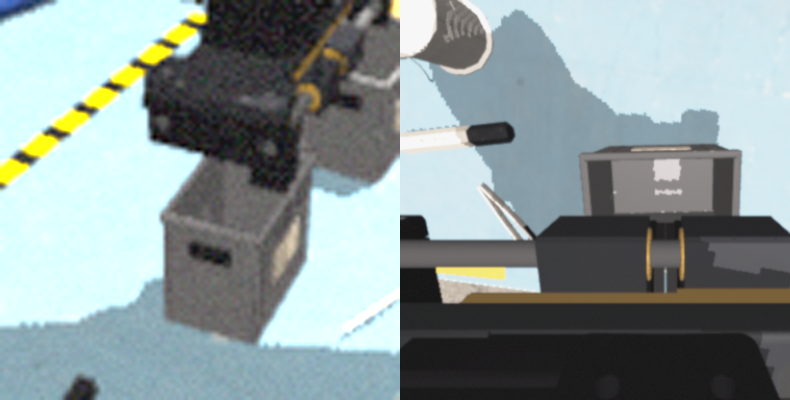

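```bash
python3 -c "
from h import *
for z in (.05,.06,.065,.07,.075,.08,.09):
  a=px('wrist',174.8,145.5,z);b=px('wrist',326.6,144,z);print(z,a.round(3),b.round(3),np.linalg.norm(a-b).round(4), end=' | ')
  a=px('side',220+165/4,140+215/4,z);b=px('side',220+262/4,140+240/4,z);print('side FL,NL',a.round(3),b.round(3))
print(px('side',220+165/4,140+320/4,0),px('side',220+258/4,140+343/4,0))
print('tip side, y=.257',[(z,(proj('side',(.456,.257,z))-[220,140])*4) for z in(.056,.075,.09)])
"
```

```text
0.05 [0.486 0.319 0.05 ] [0.503 0.214 0.05 ] 0.1066 | side FL,NL [0.506 0.281 0.05 ] [0.444 0.271 0.05 ]
0.06 [0.488 0.317 0.06 ] [0.504 0.217 0.06 ] 0.1012 | side FL,NL [0.498 0.293 0.06 ] [0.438 0.282 0.06 ]
0.065 [0.488 0.315 0.065] [0.504 0.218 0.065] 0.0985 | side FL,NL [0.494 0.298 0.065] [0.434 0.288 0.065]
0.07 [0.489 0.314 0.07 ] [0.504 0.219 0.07 ] 0.0959 | side FL,NL [0.49  0.304 0.07 ] [0.431 0.293 0.07 ]
0.075 [0.49  0.313 0.075] [0.504 0.221 0.075] 0.0932 | side FL,NL [0.486 0.309 0.075] [0.428 0.299 0.075]
0.08 [0.49  0.311 0.08 ] [0.505 0.222 0.08 ] 0.0905 | side FL,NL [0.483 0.315 0.08 ] [0.425 0.305 0.08 ]
0.09 [0.492 0.309 0.09 ] [0.505 0.225 0.09 ] 0.0851 | side FL,NL [0.475 0.326 0.09 ] [0.418 0.316 0.09 ]
[0.48428035 0.31366133 0.        ] [0.42703809 0.30069729 0.        ]
tip side, y=.257 [(0.056, array([256.64927917, 213.68160094])), (0.075, array([257.62987431, 187.65287536])), (0.09, array([258.42280536, 166.6054689 ]))]
```

```bash
cat >> h.py <<'E'
def slot(ref=False,c=(272,203),fn='ref.png'):
    im=vision.get_image('side')[:,:,::-1]; x,y=c
    if ref: cv2.imwrite(fn,im[y-7:y+8,x-11:x+12]); return
    t=cv2.imread(fn); w=im[y-30:y+31,x-40:x+41]
    m=cv2.matchTemplate(w,t,cv2.TM_CCOEFF_NORMED); _,v,_,l=cv2.minMaxLoc(m)
    print('slot score %.2f shift'%v,l[0]-29,l[1]-23)
E
python3 -c "
from h import *
slot(True);slot()"
```

```text
slot score 0.95 shift 0 0
```

Emit:
servo_tool(commands=[[[0,0,0,-15,-5,0,0],[0,0,0,-15,-25,0,0],[0,0,0,-15,-42,0,0],[0,0,0,0,-42,0,0],[0,0,0,10,-42,0,0]]])

```text
time: 7.45
position: [0.4048, 0.2506, 0.0449]
tool_rot: [1.099, 1.276, -1.099]
ft_force: [-0.7, -0.2, -0.6]
grip_width: 0.004
```

Emit:
servo_tool(commands=[[[0,0,0,0,10,0,0],[0,0,0,0,20,0,0],[0,0,0,0,28,0,0],[0,0,0,0,34,0,0],[0,0,0,0,40,0,0]]])

```text
time: 8.07
position: [0.4449, 0.257, 0.046]
tool_rot: [1.099, 1.276, -1.099]
ft_force: [-1.4, -0.9, 1.0]
grip_width: 0.004
```

```bash
python3 -c "
from h import *
slot();plan([.4,.25,.05],.15)"
```

```text
slot score 0.73 shift -6 -4
8.12 [0.4459 0.2571 0.0461] F [-0.  -0.1  0.3] turn [-0.1 -0.  -0.1] shift [ -3.9 -46.4   0.3]
```

Contact: the slot's shift of (-6,-4) px matches a tilt (about 12 mm forward and 8 mm up). I'll keep going slowly.

Emit:
servo_tool(commands=[[[0,0,0,0,6,0,0],[0,0,0,0,12,0,0],[0,0,0,0,18,0,0],[0,0,0,0,23,0,0],[0,0,0,0,28,0,0]]])

```text
time: 8.75
position: [0.4728, 0.2609, 0.0457]
tool_rot: [1.099, 1.275, -1.099]
ft_force: [-0.7, 0.1, -0.5]
grip_width: 0.004
```

Emit:
servo_tool(commands=[[[0,0,0,0,4,0,0],[0,0,0,0,8,0,0],[0,0,0,0,12,0,0],[0,0,0,0,16,0,0],[0,0,0,0,16,0,0]]])

```text
time: 9.38
position: [0.4884, 0.2634, 0.0458]
tool_rot: [1.099, 1.276, -1.099]
ft_force: [-0.3, 0.8, 0.5]
grip_width: 0.008
```

```bash
python3 -c "
from h import *
plan([.4,.25,.05],.15)
im=vision.get_image('side')[:,:,::-1]
c=(200,110);a=cv2.resize(im[110:230,200:330],None,fx=4,fy=4,interpolation=cv2.INTER_CUBIC)
cv2.imwrite('pics/l.png',cv2.convertScaleAbs(a,alpha=1.6))
hsv=cv2.cvtColor(im,cv2.COLOR_BGR2HSV);m=(((hsv[...,0]<8)|(hsv[...,0]>172))&(hsv[...,1]>120)&(hsv[...,2]>60))
n,l,s,ce=cv2.connectedComponentsWithStats(m.astype(np.uint8))
print([(s[i,4],ce[i].round()) for i in range(1,n) if s[i,4]>8])"
```

```text
9.38 [0.4884 0.2634 0.0458] F [-0.3  0.8  0.5] turn [-0.1  0.  -0. ] shift [ -4.2 -89.4   0.2]
[(np.int32(110), array([359., 175.])), (np.int32(75), array([184., 217.]))]
```

View pics/l.png

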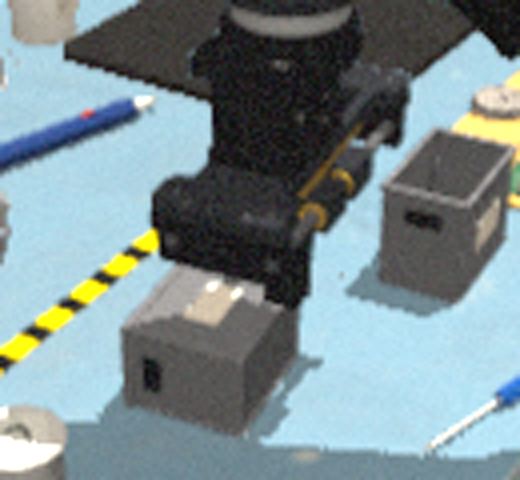

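The left crate now lies on its far side, and no red shows on its underside, so the right crate should be the stamped one. I'll go there next.

Emit:
servo_tool(commands=[[[0,0,0,-20,-15,0,0],[0,0,0,-70,-40,10,0],[2,0,0,-70,-60,60,0],[4,0,0,-70,-80,115,0],[5.7,0,0,-70,-90,160,0]]])

```text
time: 10.05
position: [0.4218, 0.0898, 0.1161]
tool_rot: [1.174, 1.231, -1.174]
ft_force: [0.9, 0.3, 0.2]
grip_width: 0.001
```

```bash
python3 -c "
from h import *
plan([.425,.071,.11],.05)
im=vision.get_image('side')[:,:,::-1]
hsv=cv2.cvtColor(im,cv2.COLOR_BGR2HSV);m=(((hsv[...,0]<8)|(hsv[...,0]>172))&(hsv[...,1]>120)&(hsv[...,2]>60))
n,l,s,ce=cv2.connectedComponentsWithStats(m.astype(np.uint8))
print([(s[i,4],ce[i].round()) for i in range(1,n) if s[i,4]>8])"
```

```text
10.05 [0.4218 0.0898 0.1161] F [0.9 0.3 0.2] turn [-0.1  0.  -0. ] shift [ 6.1  2.3 18.9]
[(np.int32(20), array([266.,  34.])), (np.int32(111), array([359., 175.])), (np.int32(75), array([184., 217.]))]
```

Emit:
servo_tool(commands=[[[0,0,0,6,2,19,0],[0,0,0,40,2,19,0],[0,0,0,70,2,19,0],[0,0,0,70,2,19,0]]])

```text
time: 10.6
position: [0.4233, 0.0727, 0.0441]
tool_rot: [1.17, 1.235, -1.177]
ft_force: [-0.0, 0.2, -0.2]
grip_width: 0.007
```

```bash
python3 -c "
from h import *
plan([.425,.071,.046],.05)
slot(True,(306,165),'ref2.png');slot(False,(306,165),'ref2.png')
im=vision.get_image('side')[135:190,280:335].copy();cv2.imwrite('pics/m0.png',im[:,:,::-1])
print(cv2.imread('ref2.png').mean(2).astype(int)[::3,::3])"
```

```text
10.6 [0.4233 0.0727 0.0441] F [-0.   0.2 -0.2] turn [-0.   0.   0.3] shift [-1.9  1.6  1.8]
slot score 0.96 shift 0 0
[[108  49  56  59  59  53  51  52]
 [ 93  53  48  52  52  44  57  58]
 [ 91  52  26  24  19  40  52  53]
 [ 78  52  52  49  42  41  54  48]
 [ 68  51  52  55  47  50  50  44]]
```

Emit:
servo_tool(commands=[[[0,0,0,-2,8,2,0],[0,0,0,-2,15,2,0],[0,0,0,-2,21,2,0],[0,0,0,-2,27,2,0],[0,0,0,-2,32,2,0]]])

```text
time: 11.38
position: [0.458, 0.0726, 0.0479]
tool_rot: [1.173, 1.232, -1.173]
ft_force: [-1.4, -0.5, 1.8]
grip_width: 0.003
```

```bash
python3 -c "
from h import *
plan([.425,.071,.046],.05)
slot(False,(306,165),'ref2.png')"
```

```text
11.38 [0.458  0.0726 0.0479] F [-1.4 -0.5  1.8] turn [-0.1  0.   0. ] shift [  1.9 -33.1  -0. ]
slot score 0.64 shift -5 -4
```

Emit:
servo_tool(commands=[[[0,0,0,2,6,0,0],[0,0,0,2,12,0,0],[0,0,0,2,18,0,0],[0,0,0,2,23,0,0],[0,0,0,2,28,0,0]]])

```text
time: 12.05
position: [0.486, 0.0738, 0.0456]
tool_rot: [1.173, 1.232, -1.173]
ft_force: [-0.7, -0.3, 1.1]
grip_width: 0.003
```

Emit:
servo_tool(commands=[[[0,0,0,0,4,0,0],[0,0,0,0,8,0,0],[0,0,0,0,12,0,0],[0,0,0,0,16,0,0],[0,0,0,0,16,0,0]]])

```text
time: 12.68
position: [0.5019, 0.0747, 0.0459]
tool_rot: [1.173, 1.232, -1.173]
ft_force: [-0.2, 0.5, -0.1]
grip_width: 0.006
```

Emit:
servo_tool(commands=[[[0,0,0,-20,-15,0,0],[0,0,0,-60,-50,0,0],[0,0,0,-60,-65,0,0]]])

```text
time: 13.05
position: [0.4376, 0.0719, 0.1085]
tool_rot: [1.176, 1.229, -1.169]
ft_force: [-0.0, -0.4, 0.1]
grip_width: 0.009
```

```bash
cat >> h.py <<'E'
def red(n):
    im=vision.get_image(n)[:,:,::-1]
    hsv=cv2.cvtColor(im,cv2.COLOR_BGR2HSV);m=(((hsv[...,0]<8)|(hsv[...,0]>172))&(hsv[...,1]>110)&(hsv[...,2]>50))
    k,l,s,ce=cv2.connectedComponentsWithStats(cv2.morphologyEx(m.astype(np.uint8),cv2.MORPH_CLOSE,np.ones((5,5))))
    print(n,[(s[i].tolist(),ce[i].round(1).tolist()) for i in range(1,k) if s[i,4]>12]); return im
E
python3 -c "
from h import *
plan([.425,.071,.046],.05)
red('side');red('scene')
im=vision.get_image('wrist')[:,:,::-1];cv2.imwrite('pics/w.png',im)
a=vision.get_image('side')[:,:,::-1];cv2.imwrite('pics/n.png',cv2.convertScaleAbs(cv2.resize(a[110:240,190:350],None,fx=4.5,fy=4.5,interpolation=cv2.INTER_CUBIC),alpha=1.7))"
```

```text
13.05 [0.4376 0.0719 0.1085] F [-0.  -0.4  0.1] turn [-0.1 -0.  -0.3] shift [ 62.5 -13.    0.3]
side [([261, 33, 10, 3, 23], [265.7, 34.1]), ([297, 156, 7, 16, 65], [299.9, 163.4]), ([347, 169, 26, 12, 190], [358.9, 174.7]), ([178, 213, 13, 9, 76], [183.7, 216.6])]
scene [([279, 49, 9, 4, 22], [283.5, 50.5]), ([295, 167, 8, 13, 69], [298.8, 173.1]), ([340, 184, 26, 9, 168], [351.8, 188.2]), ([185, 206, 9, 6, 44], [188.9, 208.6])]
```

A red stamp now shows at side (300,163) on the right crate, so that one is stamped and lying on its far side. I'll use the last view to confirm both crates.

View pics/n.png

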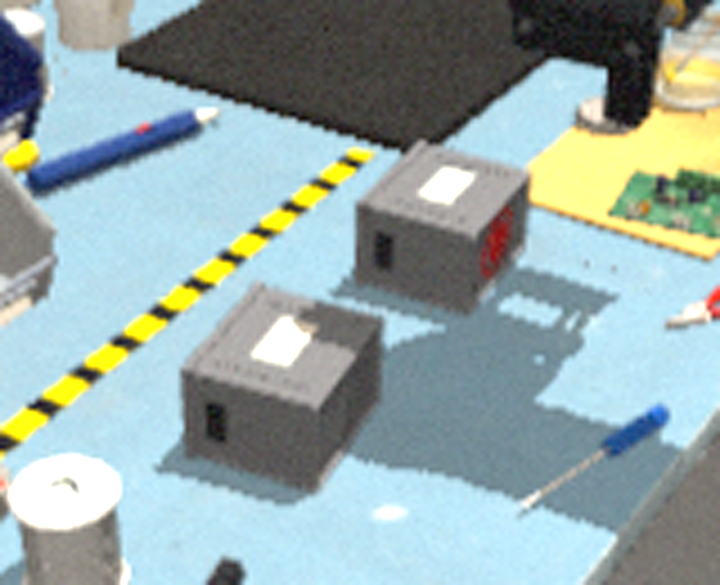

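```bash
python3 -c "
from h import *
print(px('side',299.9,163.4,.03),px('scene',298.8,173.1,.03))"
```

```text
[0.50979202 0.07859406 0.03      ] [0.509768   0.07544683 0.03      ]
```

```bash
python3 -c "
from h import *
np.set_printoptions(precision=3,suppress=True)
for k,u,v,z in(('S NL',480,237,.06),('S FL',357,207,.06),('S NR',530,172,.06),('S FR',422,142,.06),('S bNL',472,312,0),('S bFL',360,280,0),('P NL',317,407,.06),('P NR',382,322,.06),('P FL',183,367,.06),('P FR',262,287,.06),('tape1',8,438,0),('tape2',368,155,0)): print(k,px('side',190+u/4.5,110+v/4.5,z))
# tape in wrist frame check: corner of tape end projected
im=cv2.imread('pics/w.png');hsv=cv2.cvtColor(im,cv2.COLOR_BGR2HSV);m=((abs(hsv[...,0].astype(int)-27)<6)&(hsv[...,1]>150)).astype(np.uint8)
k,l,s,ce=cv2.connectedComponentsWithStats(m);print([(ce[i].round(),px('wrist',*ce[i],0)) for i in range(1,k) if s[i,4]>25])
red('wrist')
"
```

```text
S NL [0.497 0.124 0.06 ]
S FL [0.577 0.134 0.06 ]
S NR [0.509 0.038 0.06 ]
S FR [0.587 0.04  0.06 ]
S bNL [0.503 0.117 0.   ]
S bFL [0.581 0.124 0.   ]
P NL [0.485 0.315 0.06 ]
P NR [0.498 0.232 0.06 ]
P FL [0.564 0.325 0.06 ]
P FR [0.574 0.239 0.06 ]
tape1 [0.659 0.37  0.   ]
tape2 [ 0.666 -0.02   0.   ]
[]
wrist []
```

```bash
python3 -c "
from h import *
np.set_printoptions(precision=3,suppress=True)
for k,u,v in(('base',345,85),('disc',425,110),('matcornerL',185,190),('matcornerN',455,275)): print(k,px('side',170+u/4,75+v/4,0))
plan([.475,.069,.012],.08)"
```

```text
base [ 0.95  -0.344  0.   ]
disc [ 0.842 -0.33   0.   ]
matcornerL [ 0.928 -0.051  0.   ]
matcornerN [ 0.636 -0.045  0.   ]
13.3 [0.437 0.071 0.105] F [ 0.5 -0.1  0. ] turn [-1.8  0.   0.1] shift [93.  38.2  4.2]
```

Emit:
servo_tool(commands=[[[-1.8,0,0,0,38,4,40],[-1.8,0,0,40,38,4,40],[-1.8,0,0,80,38,4,40],[-1.8,0,0,93,38,4,40],[-1.8,0,0,93,38,4,40]]])

```text
time: 13.92
position: [0.4744, 0.0692, 0.012]
tool_rot: [1.149, 1.247, -1.152]
ft_force: [-0.2, 0.7, 0.2]
grip_width: 0.432
```

Emit:
servo_tool(commands=[[[0,0,0,0,10,0,40],[0,0,0,0,20,0,40],[0,0,0,0,28,0,40],[0,0,0,0,36,0,40],[0,0,0,0,44,0,40]]])

```text
time: 14.55
position: [0.519, 0.0729, 0.0129]
tool_rot: [1.15, 1.246, -1.15]
ft_force: [-3.0, -0.3, 1.9]
grip_width: 0.461
```

```bash
python3 -c "
from h import *
plan([.475,.069,.012],.08)
red('side');red('scene')"
```

```text
14.55 [0.519  0.0729 0.0129] F [-3.  -0.3  1.9] turn [0. 0. 0.] shift [  0.9 -44.1   0.3]
side [([262, 33, 9, 3, 22], [266.2, 34.0]), ([290, 163, 5, 7, 25], [291.5, 165.5]), ([347, 169, 26, 12, 190], [358.9, 174.7]), ([178, 213, 13, 9, 76], [183.7, 216.6])]
scene [([289, 172, 6, 6, 29], [291.1, 174.3]), ([340, 184, 26, 9, 168], [351.8, 188.2]), ([185, 206, 9, 6, 44], [188.9, 208.6])]
```

```bash
cat >> h.py <<'E'
def track():
    n=cv2.resize(cv2.imread('pics/n.png'),(160,130),interpolation=cv2.INTER_AREA)
    t=n[165-110-9:165-110+10,275-190-6:275-190+7]
    im=cv2.convertScaleAbs(vision.get_image('side')[:,:,::-1],alpha=1.7)[110:200,190:330]
    m=cv2.matchTemplate(cv2.resize(im,None,fx=4,fy=4,interpolation=cv2.INTER_CUBIC),cv2.resize(t,None,fx=4,fy=4,interpolation=cv2.INTER_CUBIC),cv2.TM_CCOEFF_NORMED)
    _,v,_,l=cv2.minMaxLoc(m); u=np.array(l)/4+[190+6,110+9]
    print('slot',round(v,2),u,'moved',(px('side',*u,.03)-px('side',275,165,.03)).round(4))
E
python3 -c "
from h import *
track()"
```

```text
slot 0.82 [268.   162.75] moved [0.0231 0.0005 0.    ]
```

Emit:
servo_tool(commands=[[[0,0,0,0,10,0,40],[0,0,0,0,20,0,40],[0,0,0,0,30,0,40],[0,0,0,0,40,0,40],[0,0,0,0,50,0,40]]])

```text
time: 15.32
position: [0.5693, 0.0769, 0.0128]
tool_rot: [1.15, 1.246, -1.15]
ft_force: [-1.0, 0.0, 0.0]
grip_width: 0.459
```

```bash
python3 -c "
from h import *
track();plan([.6,.07,.012],.08)"
```

```text
slot 0.82 [253.25 158.75] moved [0.0712 0.0051 0.    ]
15.38 [0.5709 0.077  0.013 ] F [2.  0.3 0.2] turn [ 0.  -0.  -0.1] shift [ 1.1 28.4  9.3]
```

Emit:
servo_tool(commands=[[[0,0,0,0,10,0,40],[0,0,0,0,20,0,40],[0,0,0,0,30,0,40],[0,0,0,0,39,0,40],[0,0,0,0,46,0,40]]])

```text
time: 16.0
position: [0.615, 0.0806, 0.0129]
tool_rot: [1.15, 1.246, -1.15]
ft_force: [-2.2, -0.6, 1.8]
grip_width: 0.46
```

Emit:
servo_tool(commands=[[[0,0,0,0,-5,0,40],[0,0,0,0,-25,0,40],[0,0,0,-40,-60,0,40],[0,0,0,-100,-110,0,40],[0,0,0,-120,-140,0,40]]])

```text
time: 16.62
position: [0.4745, 0.0694, 0.1351]
tool_rot: [1.152, 1.244, -1.147]
ft_force: [0.2, 1.2, -0.3]
grip_width: 0.46
```

```bash
python3 -c "
from h import *
track();plan([.6,.07,.012],.08)
im=red('side');red('scene')
hsv=cv2.cvtColor(im,cv2.COLOR_BGR2HSV);m=((abs(hsv[...,0].astype(int)-27)<7)&(hsv[...,1]>130)).astype(np.uint8)
k,l,s,ce=cv2.connectedComponentsWithStats(m);print([(s[i,4],ce[i].round().tolist(),px('side',*ce[i],0)[:2].round(3).tolist()) for i in range(1,k) if s[i,4]>6 and 180<ce[i][0]<290])
# crate silhouette: dark/grey pixels vs blue bench
g=((hsv[...,1]<60)).astype(np.uint8); 
sub=im[125:185,215:290]; cv2.imwrite('pics/o.png',cv2.resize(cv2.convertScaleAbs(sub,alpha=1.7),None,fx=8,fy=8,interpolation=cv2.INTER_CUBIC))
"
```

```text
slot 0.92 [239.5 155. ] moved [0.1177 0.0095 0.    ]
16.68 [0.4718 0.0694 0.1387] F [-4.6 -0.6  1.1] turn [ 0.  -0.  -0.3] shift [127.2 127.2   9.8]
side [([262, 33, 9, 3, 23], [266.0, 34.1]), ([260, 146, 8, 16, 82], [263.3, 153.3]), ([347, 169, 26, 12, 190], [358.9, 174.7]), ([178, 213, 13, 9, 76], [183.7, 216.6])]
scene [([279, 49, 9, 4, 22], [283.5, 50.5]), ([264, 155, 9, 13, 74], [268.1, 161.0]), ([340, 184, 26, 9, 167], [351.8, 188.2]), ([185, 206, 9, 6, 44], [188.9, 208.6])]
[(np.int32(35), [194.0, 144.0], [0.882, 0.117]), (np.int32(8), [243.0, 166.0], [0.669, 0.138]), (np.int32(33), [237.0, 170.0], [0.668, 0.166]), (np.int32(33), [230.0, 176.0], [0.667, 0.202]), (np.int32(36), [222.0, 182.0], [0.666, 0.241]), (np.int32(38), [213.0, 189.0], [0.664, 0.279]), (np.int32(42), [204.0, 196.0], [0.663, 0.317]), (np.int32(46), [195.0, 204.0], [0.662, 0.355]), (np.int32(21), [187.0, 210.0], [0.662, 0.385]), (np.int32(2586), [194.0, 281.0], [0.493, 0.542]), (np.int32(296), [278.0, 278.0], [0.357, 0.444])]
```

```bash
python3 -c "
from h import *
for n,u in(('side',(263.3,153.3)),('scene',(268.1,161.0))):
  p=px(n,*u,.03);print(n,'stamp',p.round(4))
  im=vision.get_image(n)[:,:,::-1];hsv=cv2.cvtColor(im,cv2.COLOR_BGR2HSV);m=((abs(hsv[...,0].astype(int)-27)<7)&(hsv[...,1]>130)).astype(np.uint8)
  k,l,s,ce=cv2.connectedComponentsWithStats(m);q=np.array([px(n,*ce[i],0)[:2] for i in range(1,k) if s[i,4]>12]);q=q[(abs(q[:,0]-.665)<.015)&(q[:,1]<.39)]
  c=np.polyfit(q[:,1],q[:,0],1);print('tape',c,'mid - line', p[0]+.037-np.polyval(c,p[1]))
print(px('scene',268.1,161.0,.03)-px('scene',298.8,173.1,.03), ctrl.get_state()['ft_force'])
"
```

```text
side stamp [0.6284 0.0871 0.03  ]
tape [-0.02759325  0.67196031] mid - line -0.004156610423083684
scene stamp [0.629  0.0839 0.03  ]
tape [-0.03309536  0.67274757] mid - line -0.0040028744015072615
[0.11920131 0.00841352 0.        ] [ 0.36283465 -1.04485119 -0.12562646]
```

Both cameras put the middle of the stamped crate 4 mm short of the line's centre (±25 mm allowed). The robot is clear at z = 0.135, so I'm handing in.

```bash
python3 -c "
from h import *
close_job()"
```

```text
the job is handed in; nothing more can be done
```

I handed the job in at about 17 s of the 64 s. Both crates were tipped onto their far sides, left first. The right crate turned out to be the stamped one, and I pushed it onto the dispatch line.

**Last checks:**
- **Stamped crate:** both fixed cameras put its middle 4 mm short of the tape's centre line (25 mm allowed) and about 0.1 m right of the tape's middle (0.2 m allowed). The upright red stamp still faces the robot.
- **Plain crate:** I last saw it lying where it fell, after the right crate was tipped. No later move went near it.
- **Bystanders:** no move came near them, and the red cutters did not shift in either camera. I did not measure the others again at the end.
- **Robot:** it stood clear at about 0.135 m up. The force readings stayed under 5 N throughout.

**Problems and disagreements:**
- **Fingertip height:** the real fingertips ride 20–30 mm above the reported tool position. The first three pushes on the left crate therefore passed over its rim without touching it. I lowered the push height until the crate tipped.
- **Camera offset:** the side and wrist cameras disagreed by about 6 mm on where the crates stood. I took the final placing relative to the tape within each camera.
- **Final picture:** I had used all 12 views, so the finished scene was checked by image measurement only, not by eye.

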